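Set the shaker's speed dial to step 6 and start it

TASK

With a fingertip, push the pointer of the shaker's speed dial round click by click from where it stands (step 0 to 3) to step 6, without ever running past step 6, and leave it resting there. Then press the start key, the larger of the two round keys, all the way down and let it come up again. Only push and press: do not pinch the pointer, do not press the smaller stop key, do not press start before the speed is set, and leave the vial, glassware and everything else standing where it is.

Things in the scene. Friction and masses are not known exactly. Their poses are not given: they have to be found in the camera images.
- console: White shaker fixed on the table, 280 mm deep (x), 360 wide (y); control strip 65 mm above the table. Origin: centre of its underside; -x side is the front, towards the robot. The front strip carries the speed dial (left, axis at x -65, y +90 mm in this frame) and two keys (right); behind it, from x +19 to +131 mm, a platform is 10 mm higher.
- dial_axis (a point): Dial's vertical axis at the console's top face, 65 mm above the table. The flat scale plate round it, 132 mm across, has nine marks at radius 56 mm, 30 degrees apart: a dot for step 0, then bars growing longer for steps 1 to 8, clockwise from above. Step p lies at 120 - 30 p degrees counter-clockwise from the console's +x axis: 4 points straight away from the front.
- dial_tip (a point): Outer top end of the pointer, 48 mm from the axis, 97 mm above the table. The line from dial_axis to it is where the dial points. Black knob: round hub 42 mm across, its top 79 mm above the table, and across it an upright bar 14 mm thick, 71 to 95 mm above the table (rib on top to 97), reaching 48 mm from the axis at the pointing end, 12 mm at the other.
- speed_dial (a joint): Dial angle in rad, growing clockwise from above: 0 at step 0 (a stop), 0.5236 (30 degrees) a click, step 6 at 3.142, stop at 4.189 (step 8). Rests only at clicks; about 0.07 N m (2 N on the bar near its end) takes it to the next: past halfway it snaps on by itself and stays. Starts at one of steps 0 to 3.
- start_key_top (a point): Centre of the top of the start key when up: the larger of the two round flat push keys, 36 mm across; its place and the stop key's may be swapped. It moves straight down. Both keys, up, stand 87 mm above the table, in housings 77 mm high, 16 mm wider than the key.
- start_key (a joint): Travel of the start key in m: 0 up, 0.006 fully down, which takes 5 N; it springs back when released.
- stop_key_top (a point): Centre of the top of the stop key: the smaller round push key, 18 mm across, 75 mm from the start key. Not to be pressed.
- stop_key (a joint): Travel of the stop key in m: 0 up, 0.006 fully down; a spring like the start key's.
- vial: Bystander: small capped vial, 22 mm across and 46 mm tall, standing on the console's control strip between dial and keys; origin at the centre of its underside.
- tube_rack: Bystander: low white rack 56 x 130 mm, 55 mm tall with capped tubes, on the console's platform behind the keys; origin at the centre of its underside.
- dishes: Bystander: stack of two flat round dishes, 83 mm across, 30 mm tall, on the console's platform behind the dial; origin at the centre of its underside.
- beaker: Bystander: glass beaker 84 mm across, 110 mm tall, on the table left of the console; origin at the centre of its underside.
- pipette: Bystander: hand pipette about 290 mm long lying on the table right of the console, 28 mm thick; origin near the middle of its length, at its lowest line.
- reagent_bottle: Bystander: amber bottle 66 mm across, 150 mm tall, on the table right of the console; origin at the centre of its underside.
- tip_box: Bystander: box 122 x 87 mm, 70 mm tall, on the table left of the console; origin at the centre of its underside.

How it is judged:
By the outcome, as a careful person would: the job done as asked, in the order asked, and still so for the second after the job is handed in, with the robot touching nothing.
It also fails if it takes over 64 s, if anything falls off the work surface, if the arm or the gripper's body presses on something with over 40 N, if the wrist force passes 120 N, or if a joint passes its speed limit or range.

ROBOT

A 6-joint arm with a two-finger parallel gripper is mounted at the origin on the work surface. World frame = base frame: x ahead of the robot, y to its left, z up, the work surface at z = 0. Lengths are in m, angles in degrees, forces in N, time in s.
With the tool pointing down it reaches from about 0.25 to 0.725 m from the base axis. Payload 4 kg.
Tool frame: the origin (TCP) lies at the very end of the fingers, on their centre line; the grasp point (between the pads) lies 19 mm behind it (robot.grip_point_offset is the distance from the TCP to the grasp point, in m); z points along the fingers, x is the direction in which the jaws open and shut, and the axes are right-handed (so a half turn about z gives the same grasp; the last joint's range is limited). The gripper opens to 85 mm and grips with 20 to 120 N. Pads are 22 mm wide; open, the fingers measure 114 mm over their backs; the gripper's body (76 mm by 85 mm) begins 54 mm behind the grasp point. The pads swing forward as they close: fully open they stand 13 mm farther back than shut.
Start: joints at [-67.609, 13.785, 0.286, 76.501, 0, 90], TCP at [0.19, -0.462, 0.231] pointing down, gripper open.
Joint ranges: [-155.79, 155.79], [-60.16, 107.12], [-62.33, 73.08], [-114, 123.19], [-81.49, 82.49], [-180, 180]. Speed limits (degrees/s): [159.86, 159.86, 180, 180, 180, 180].

INTERFACE

Orientations are given as a 3x3 rotation matrix whose columns are the frame's x, y, z axes.
In Python, from plant import robot, optics, ticket gives the robot as it stands.
- The arm moves only by the tool drive_tool, never from a script. Its arguments are lists of equal length, an entry for each row: "dp": the shift along the tool's x, y, z in mm, a list of three; "dr": the turn, a rotation vector about the tool's x, y, z in rad, a list of three; "fingers": the opening in per cent of the stroke, from 0 (shut) to 100 (fully open). In form: {"dp": [[tx, ty, tz], ...], "dr": [[wx, wy, wz], ...], "fingers": [fingers, ...]}. A call has exactly 5 rows; each row shifts and turns the pose as measured when the row begins, along the tool's axes as they then stand; what a row does not reach is not made up. A row lasts 1/12 s, in which the tool goes at most 41.7 mm and 7.16 degrees, less where a joint would pass 70% of its speed; a pose out of reach is approached as far as the arm can. A call is refused whole if a number of a shift passes 41.7 or a number of a turn 0.125, either way. A call with a gripper value outside its range is refused whole. The fingers move at their own pace and stop on an object; "grip_force" is the grip in N (left out, the last holds). Time passes only in rows, so rows that do not move let the fingers close, or fill a call up. It gives the time, the measured TCP pose, the force and the opening at its end, in the units of the state.
- robot.sense(): the state, without advancing time (a new reading comes with each control period).
- optics.grab_frame(name): name is "side" or "top" or "wrist"; returns (picture, depth): 400x640x3 uint8, blue, green, red; 400x640 float32, m along the optical axis (not along the pixel's ray), 0 where there is no reading.
- optics.camera_info(name): a dict with "fov_y" (degrees; the focal length in pixels is half the picture's height over the tangent of half this angle, whatever the lens; pixels are square), "cx", "cy" (the principal point, pixels), "rvec" (rotation vector, rad) and "tvec" (3), from world to camera coordinates, as OpenCV has them; the wrist camera has in their place "mount" (4x4, takes a point from camera to tool coordinates, whose origin is the TCP and whose axes are the tool frame's). Camera axes: x right, y down, z forward; pixel columns grow to the right and rows downward; lengths in m; the calibration is good to about 2 mm. The wrist camera is an equidistant fisheye: a pixel r from the principal point sees the ray r / f radians off the axis. A picture is of the moment at which its call begins: read the wrist's pose just before it. camera_info takes no time and is no camera call.
- ticket.finish_job(): hands the job in, once; it reports no verdict.
The state is a dict: "time_s": time; "q": joint angles; "dq": joint speeds; "effort": joint torques, N m; "position": TCP position; "eef_rot": TCP orientation; "wrist_force": force on the tool from outside, world axes, zero at the start; "wrist_torque": the same for the moment, N m; "width": opening from 0.0 (shut) to 1.0 (fully open).
Only numpy, scipy, OpenCV 4.12 (cv2) and the standard library are available. Lean on these libraries where they do the work, as an engineer would, in place of code of your own. Each camera call takes 0.05 s, during which the arm holds its last target.

## Working session

There is one attempt and no reset: what is moved stays moved. The work goes in short steps, Python scripts to look and compute and a tool call to move; the robot and the scene stay as the last step left them, time stands still between calls to the robot, and variables do not carry over. Pictures are saved under pics/ and viewed, and the job is handed in when it is done.

Besides the shell and the picture viewer there is one more tool, called after "Emit:" as name(argument=value, ...) on one line, values as JSON. drive_tool: Moves the arm, as the interface text tells. Its arguments: {"type":"object","properties":{"dp":{"type":"array","items":{"type":"array","items":{"type":"number"}}},"dr":{"type":"array","items":{"type":"array","items":{"type":"number"}}},"fingers":{"type":"array","items":{"type":"number"}},"grip_force":{"type":"number"}},"required":["dp","dr","fingers"]}

```bash
ls; mkdir -p pics
python3 - <<'E'
from plant import robot, optics, ticket
import cv2,numpy as np
s=robot.sense(); print(s)
for n in("top","side"):
    print(optics.camera_info(n))
    p,d=optics.grab_frame(n); cv2.imwrite(f"pics/{n}0.png",p); np.save(f"pics/{n}0.npy",d)
print(optics.camera_info("wrist"))
E
```

```text
pics
{'time_s': 0.0, 'q': array([-6.76106527e+01,  1.38328678e+01,  2.13568790e-01,  7.65004003e+01,
        2.91195385e-03,  9.00017703e+01]), 'dq': array([ 0.0780128 ,  0.02595327, -0.01878664,  0.09024985, -0.08987007,
       -0.05148039]), 'effort': array([-8.48337222e-04, -3.72320294e+01,  2.52407026e+01,  1.71666738e-02,
       -1.63079435e-04,  7.45698223e-07]), 'position': array([ 0.19022563, -0.46172515,  0.23040614]), 'eef_rot': array([[ 3.80869073e-01, -9.24628676e-01, -7.48760511e-04],
       [-9.24626619e-01, -3.80869806e-01,  1.95101801e-03],
       [-2.08914747e-03, -5.07585215e-05, -9.99997816e-01]]), 'wrist_force': array([ 0.49698653, -0.08536766,  0.55017563]), 'wrist_torque': array([ 0.03861215,  0.05778255, -0.00128281]), 'width': 0.9974365840842899}
{'fov_y': 46.56996344260888, 'cx': 321.11883735982633, 'cy': 202.0053586839455, 'rvec': array([ 2.12058408, -2.14421428,  0.17829911]), 'tvec': array([-1.07102638e-03,  5.08560472e-01,  1.42166991e+00])}
{'fov_y': 47.71467951205764, 'cx': 319.3962809620017, 'cy': 197.1412121425812, 'rvec': array([ 2.10546648, -0.29778815,  0.16235551]), 'tvec': array([-0.48872485,  0.14545156,  1.05858576])}
{'fov_y': 65.70646984690485, 'cx': 319.52952181023574, 'cy': 201.40730349207843, 'mount': array([[ 9.99999970e-01, -2.16148643e-04,  1.14767975e-04,
         1.03026571e-03],
       [ 1.75365912e-04,  9.59997107e-01,  2.80009864e-01,
        -6.92812772e-02],
       [-1.70700676e-04, -2.80009835e-01,  9.59997116e-01,
        -1.42835851e-01],
       [ 0.00000000e+00,  0.00000000e+00,  0.00000000e+00,
         1.00000000e+00]])}
```

View pics/top0.png

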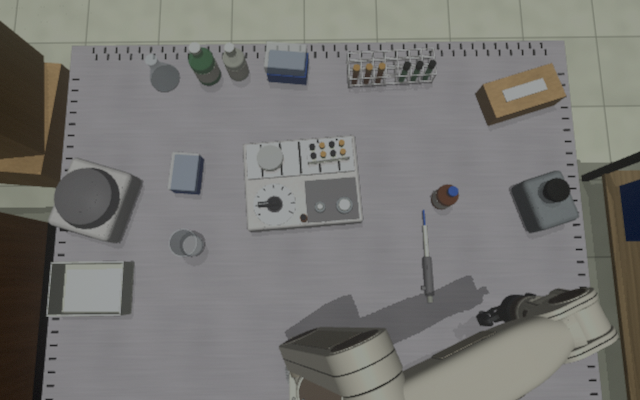

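View pics/side0.png

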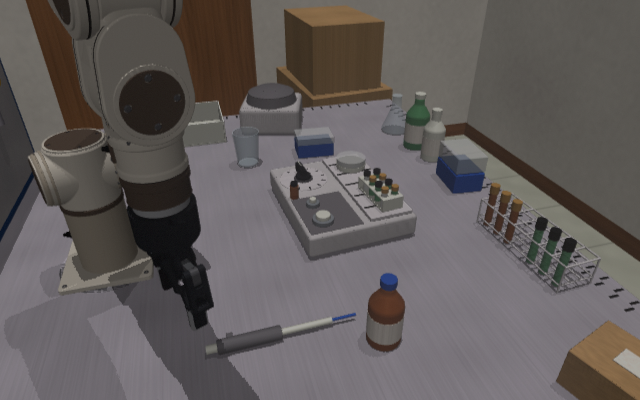

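The top view shows the console at about (302,183), the dial hub at (275,204) with its pointer to the left (about step 1), the vial at (304,217), the small key at (320,207) and the large key at (344,205). I'll zoom in and measure these.

```bash
cat > h.py <<'E'
import cv2,numpy as np
from plant import robot,optics,ticket
def K(n):
    c=optics.camera_info(n); f=200/np.tan(np.radians(c['fov_y']/2)); return c,f
def cast(n,uv,z):
    c,f=K(n); R,_=cv2.Rodrigues(c['rvec']); o=-R.T@c['tvec']
    d=R.T@np.array([(uv[0]-c['cx'])/f,(uv[1]-c['cy'])/f,1]); return o+d*(z-o[2])/d[2]
def proj(n,P):
    c,f=K(n); R,_=cv2.Rodrigues(c['rvec']); p=R@np.asarray(P,float)+c['tvec']; return f*p[0]/p[2]+c['cx'],f*p[1]/p[2]+c['cy']
def wcast(uv,z,s):
    c,f=K("wrist"); a=np.array([uv[0]-c['cx'],uv[1]-c['cy']]); r=np.hypot(*a); t=r/f
    d=np.array([*(a/r*np.sin(t)),np.cos(t)]); M=c['mount']
    d=s['eef_rot']@(M[:3,:3]@d); o=s['position']+s['eef_rot']@M[:3,3]; return o+d*(z-o[2])/d[2]
E
python3 - <<'E'
from h import *
p=cv2.imread('pics/top0.png'); c=p[130:240,235:370]; cv2.imwrite('pics/zt.png',cv2.resize(c,None,fx=5.9,fy=5.4,interpolation=cv2.INTER_CUBIC) if 0 else cv2.resize(c,None,fx=5.4,fy=5.4,interpolation=cv2.INTER_CUBIC))
p=cv2.imread('pics/side0.png'); c=p[145:255,265:415]; cv2.imwrite('pics/zs.png',cv2.resize(c,None,fx=5.3,fy=5.3,interpolation=cv2.INTER_CUBIC))
for n,uv,z in [("hub",(275,204),.079),("tip",(257,205),.097),("small",(320,207),.087),("big",(344,205),.087),("vial",(304,217),.111),("FL",(248,229),.065),("FR",(361,223),.065)]: print(n,cast("top",uv,z).round(4))
E
```

```text
hub [0.4978 0.135  0.079 ]
tip [0.4923 0.1877 0.097 ]
small [ 0.4856 -0.0032  0.087 ]
big [ 0.491  -0.0765  0.087 ]
vial [0.4521 0.0449 0.111 ]
FL [0.4231 0.219  0.065 ]
FR [ 0.4378 -0.1288  0.065 ]
```

View pics/zt.png

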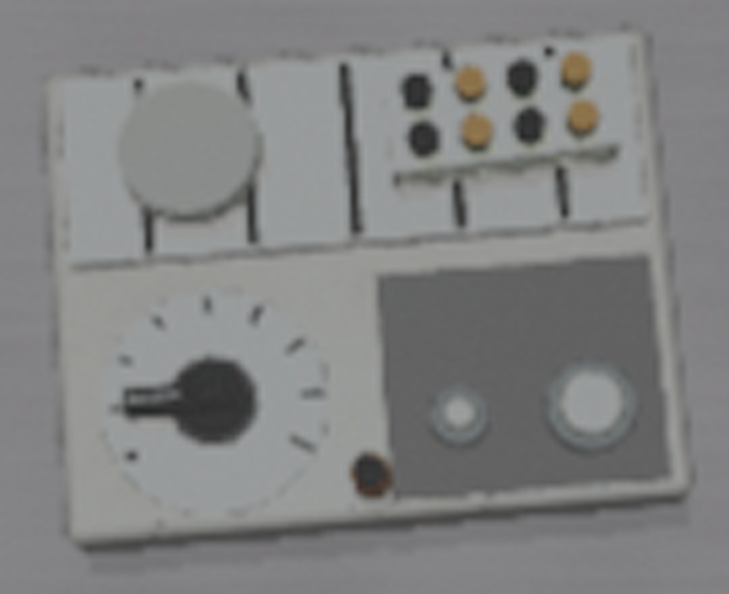

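View pics/zs.png

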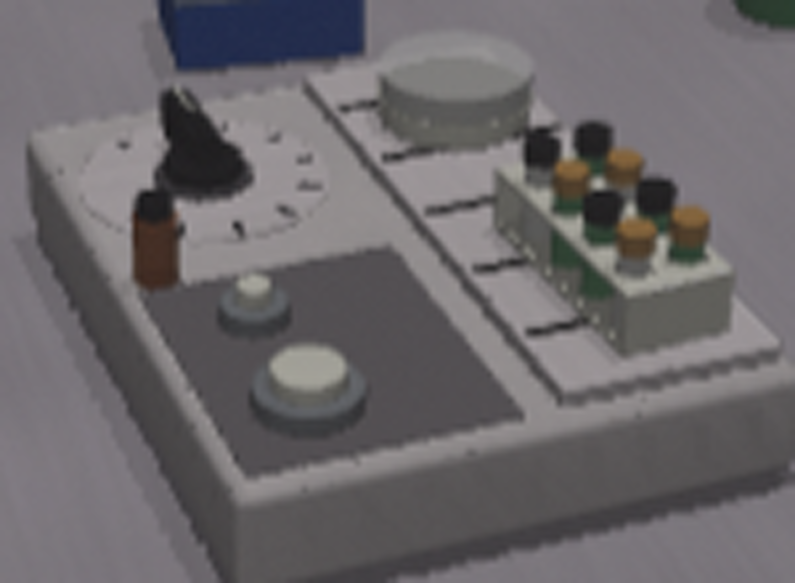

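The pointer is on step 1: the dot for step 0 is at zoom (132,455), the step 1 bar is hidden under the pointer, and steps 2 to 8 run from (125,360) to (303,443). The start key is the large one on the right at zoom (590,402). Next I'll fit the dial centre and the yaw.

Run:
```python
from h import *
from scipy.optimize import least_squares
z=[(0,132,455),(2,125,360),(3,158,322),(4,208,306),(5,257,314),(6,295,345),(7,313,393),(8,303,443)]
P=np.array([cast("top",(235+(x+.5)/5.4-.5,130+(y+.5)/5.4-.5),.066)[:2] for _,x,y in z]); st=np.array([a[0] for a in z])
f=lambda q:(P-(q[:2]+q[3]*np.c_[np.cos(np.radians(120-30*st)+q[2]),np.sin(np.radians(120-30*st)+q[2])])).ravel()
r=least_squares(f,[.5,.13,0,.056]);print(r.x,np.degrees(r.x[2]),abs(r.fun).max())
A=r.x[:2]
def zz(x,y):return (235+(x+.5)/5.4-.5,130+(y+.5)/5.4-.5)
t=cast("top",zz(124,402),.097)[:2]; print("tip",t,np.degrees(np.arctan2(*(t-A)[::-1])),np.linalg.norm(t-A))
B=cast("top",zz(590,402),.087);S=cast("top",zz(460,412),.087);print(B,S,np.linalg.norm(B-S))
# side check
for n,(x,y) in dict(big=(308,369),small=(254,288)).items(): print(n,cast("side",(265+(x+.5)/5.3-.5,145+(y+.5)/5.3-.5),.087))
print([np.array(proj("side",[*A,.079])).round(1)])
print(cast("top",zz(371,473),.111))
```

```text
[0.50040184 0.13880886 0.07298611 0.05655917] 4.181796015683369 0.001024182107066507
tip [0.49525129 0.18606784] 96.21986186081774 0.04753881482188146
[ 0.49394435 -0.07608035  0.087     ] [ 0.48904833 -0.00252811  0.087     ] 0.07371501054145434
big [ 0.49330088 -0.08187847  0.087     ]
small [ 0.48825916 -0.00955255  0.087     ]
[array([302.6, 173.5])]
[0.45154356 0.04695669 0.111     ]
```

```bash
cat >> h.py <<'E'
def plan(P,ang,N=5,vmax=36,wmax=.12):
    s=robot.sense(); p=s['position'].copy(); a=np.arctan2(s['eef_rot'][1,0],s['eef_rot'][0,0]); P=np.array(P); 
    ta=np.radians(ang); dp=[];dr=[]
    tilt=s['eef_rot'][:,2]
    n=max(np.linalg.norm(P-p)*1e3/vmax,abs(ta-a)/wmax); n=max(int(np.ceil(n)),1)
    st=(P-p)/n; w=(ta-a)/n
    for i in range(N):
        if i>=n: dp.append([0,0,0]);dr.append([0,0,0]);continue
        x=np.array([np.cos(a),np.sin(a),0]);y=np.array([np.sin(a),-np.cos(a),0])
        dp.append([round(float(v),1) for v in (st@x*1e3,st@y*1e3,-st[2]*1e3)]); dr.append([0,0,round(-w,3)])
        p=p+st;a+=w
    print("rows",n,"pos",s['position'].round(4),"ang",round(float(np.degrees(np.arctan2(s['eef_rot'][1,0],s['eef_rot'][0,0]))),2),"zaxis",tilt.round(3),"F",s['wrist_force'].round(2),"q",s['q'].round(0),"t",round(s['time_s'],2),"w",round(s['width'],3)); print(dp);print(dr)
E
python3 -c "
from h import *
plan([.44,.174,.25],94)"
```

```text
rows 24 pos [ 0.1903 -0.4618  0.2305] ang -67.61 zaxis [-0.001  0.002 -1.   ] F [-0.85 -0.35 -1.34] q [-68.  14.   0.  76.  -0.  90.] t 0.1 w 1.0
[[-20.5, -19.7, -0.8], [-18.1, -22.0, -0.8], [-15.4, -24.0, -0.8], [-12.5, -25.6, -0.8], [-9.4, -26.9, -0.8]]
[[0, 0, np.float64(-0.118)], [0, 0, np.float64(-0.118)], [0, 0, np.float64(-0.118)], [0, 0, np.float64(-0.118)], [0, 0, np.float64(-0.118)]]
```

Emit:
drive_tool(dp=[[-20.5,-19.7,-0.8],[-18,-22,-0.8],[-15.5,-24,-0.8],[-12.5,-25.5,-0.8],[-9.5,-27,-0.8]], dr=[[0,0,-0.118],[0,0,-0.118],[0,0,-0.118],[0,0,-0.118],[0,0,-0.118]], fingers=[0,0,0,0,0], grip_force=30)

```text
time_s: 0.52
position: [0.2403, -0.3277, 0.2309]
eef_rot: [[0.84, -0.543, -0.004], [-0.543, -0.84, 0.005], [-0.006, -0.002, -1.0]]
wrist_force: [0.1, -0.5, 0.1]
width: 0.304
```

```bash
python3 -c "
from h import *
plan([.44,.174,.25],94)"
```

```text
rows 19 pos [ 0.2403 -0.3277  0.2309] ang -32.87 zaxis [-0.004  0.005 -1.   ] F [ 0.06 -0.5   0.08] q [-54.   3. -12.  75.  -0.  69.] t 0.52 w 0.304
[[-5.5, -27.9, -1.0], [-2.2, -28.3, -1.0], [1.1, -28.4, -1.0], [4.4, -28.1, -1.0], [7.6, -27.4, -1.0]]
[[0, 0, np.float64(-0.117)], [0, 0, np.float64(-0.117)], [0, 0, np.float64(-0.117)], [0, 0, np.float64(-0.117)], [0, 0, np.float64(-0.117)]]
```

Emit:
drive_tool(dp=[[-5.5,-28,-1],[-2,-28,-1],[1,-28,-1],[4.5,-28,-1],[7.5,-27.5,-1]], dr=[[0,0,-0.118],[0,0,-0.118],[0,0,-0.118],[0,0,-0.118],[0,0,-0.118]], fingers=[0,0,0,0,0])

```text
time_s: 0.93
position: [0.2905, -0.1878, 0.2348]
eef_rot: [[0.999, 0.044, -0.007], [0.044, -0.999, 0.009], [-0.006, -0.009, -1.0]]
wrist_force: [0.1, 0.4, 0.1]
width: -0.002
```

```bash
python3 -c "
from h import *
plan([.44,.174,.25],94)"
```

```text
rows 14 pos [ 0.2905 -0.1878  0.2348] ang 2.52 zaxis [-0.007  0.009 -1.   ] F [0.11 0.42 0.08] q [-33.  -4. -18.  76.   0.  54.] t 0.93 w -0.002
[[11.8, -25.4, -1.1], [14.6, -23.8, -1.1], [17.2, -22.0, -1.1], [19.6, -19.9, -1.1], [21.8, -17.6, -1.1]]
[[0, 0, np.float64(-0.114)], [0, 0, np.float64(-0.114)], [0, 0, np.float64(-0.114)], [0, 0, np.float64(-0.114)], [0, 0, np.float64(-0.114)]]
```

Emit:
drive_tool(dp=[[12,-25.5,-1],[14.5,-24,-1],[17,-22,-1],[19.5,-20,-1],[22,-17.5,-1]], dr=[[0,0,-0.118],[0,0,-0.118],[0,0,-0.118],[0,0,-0.118],[0,0,-0.118]], fingers=[0,0,0,0,0])

```text
time_s: 1.35
position: [0.3406, -0.0499, 0.2398]
eef_rot: [[0.788, 0.616, -0.008], [0.616, -0.788, 0.009], [-0.001, -0.012, -1.0]]
wrist_force: [0.9, -0.3, 0.2]
width: 0.002
```

```bash
python3 -c "
from h import *
plan([.44,.174,.25],94)"
```

```text
rows 9 pos [ 0.3406 -0.0499  0.2398] ang 38.01 zaxis [-0.008  0.009 -1.   ] F [ 0.94 -0.33  0.17] q [ -9.  -4. -18.  76.   0.  43.] t 1.35 w 0.002
[[24.0, -12.8, -1.1], [25.3, -10.1, -1.1], [26.2, -7.3, -1.1], [26.9, -4.4, -1.1], [27.2, -1.5, -1.1]]
[[0, 0, np.float64(-0.109)], [0, 0, np.float64(-0.109)], [0, 0, np.float64(-0.109)], [0, 0, np.float64(-0.109)], [0, 0, np.float64(-0.109)]]
```

Emit:
drive_tool(dp=[[24,-13,-1],[25.5,-10,-1],[26,-7.5,-1],[27,-4.5,-1],[27,-1.5,-1]], dr=[[0,0,-0.115],[0,0,-0.115],[0,0,-0.115],[0,0,-0.115],[0,0,-0.115]], fingers=[0,0,0,0,0])

```text
time_s: 1.77
position: [0.392, 0.0834, 0.2446]
eef_rot: [[0.296, 0.955, -0.011], [0.955, -0.296, 0.009], [0.005, -0.013, -1.0]]
wrist_force: [0.2, -0.7, 0.1]
width: 0.0
```

```bash
cat >> h.py <<'E'
_pl=plan
def plan(*a,**k):
    _pl(*a,**k); s=robot.sense(); R=s['eef_rot']; print("tiltfix",(R.T@np.cross(R[:,2],[0,0,-1])).round(4))
E
python3 -c "
from h import *
plan([.44,.174,.25],94)"
```

```text
rows 4 pos [0.392  0.0834 0.2446] ang 72.77 zaxis [-0.011  0.009 -1.   ] F [ 0.22 -0.74  0.11] q [ 12.   3. -11.  77.   1.  29.] t 1.77 w 0.0
[[25.2, 4.7, -1.4], [24.7, 7.1, -1.4], [23.9, 9.3, -1.4], [22.9, 11.5, -1.4], [0, 0, 0]]
[[0, 0, np.float64(-0.093)], [0, 0, np.float64(-0.093)], [0, 0, np.float64(-0.093)], [0, 0, np.float64(-0.093)], [0, 0, 0]]
tiltfix [-0.0127 -0.005   0.    ]
```

Emit:
drive_tool(dp=[[25,4.5,-1.5],[24.5,7,-1.5],[24,9.5,-1.5],[23,11.5,-1.5],[0,0,0]], dr=[[-0.013,-0.005,-0.093],[0,0,-0.093],[0,0,-0.093],[0,0,-0.093],[0,0,0]], fingers=[0,0,0,0,0])

```text
time_s: 2.18
position: [0.4402, 0.1835, 0.2485]
eef_rot: [[-0.101, 0.995, -0.002], [0.995, 0.101, 0.0], [0.0, -0.002, -1.0]]
wrist_force: [0.2, 0.9, 0.2]
width: 0.003
```

Run:
```python
from h import *
plan([.466,.1745,.2],94)
s=robot.sense();np.savez('pics/w1.npz',**{k:s[k] for k in('position','eef_rot')})
p,d=optics.grab_frame("wrist"); cv2.imwrite("pics/w1.png",p); np.save("pics/w1.npy",d)
```

```text
rows 2 pos [0.4402 0.1835 0.2485] ang 95.78 zaxis [-0.002  0.    -1.   ] F [0.19 0.87 0.19] q [23. 11. -1. 78.  0. 17.] t 2.18 w 0.003
[[-5.8, 12.4, 24.2], [-5.6, 12.5, 24.2], [0, 0, 0], [0, 0, 0], [0, 0, 0]]
[[0, 0, np.float64(0.016)], [0, 0, np.float64(0.016)], [0, 0, 0], [0, 0, 0], [0, 0, 0]]
tiltfix [-0.0017 -0.0003 -0.    ]
```

View pics/w1.png

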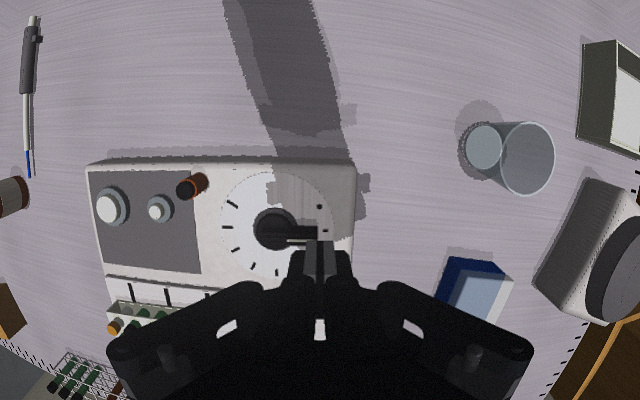

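The wrist view shows the dial hub at (275,229) with its pointer towards (320,236), the large key at (108,207), the small key at (157,210) and the vial at (190,187). I'll zoom in for better pixels.

Run:
```python
import cv2
p=cv2.imread('pics/w1.png'); cv2.imwrite('pics/zw1.png',cv2.resize(p[160:290,210:345],None,fx=4.4,fy=4.4,interpolation=cv2.INTER_CUBIC))
cv2.imwrite('pics/zw2.png',cv2.resize(p[160:280,80:230],None,fx=4,fy=4,interpolation=cv2.INTER_CUBIC))
```

```text
(no output)
```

View pics/zw1.png

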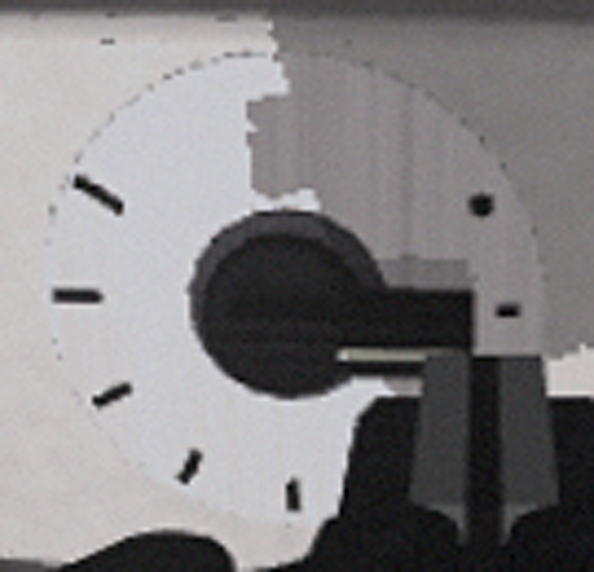

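View pics/zw2.png

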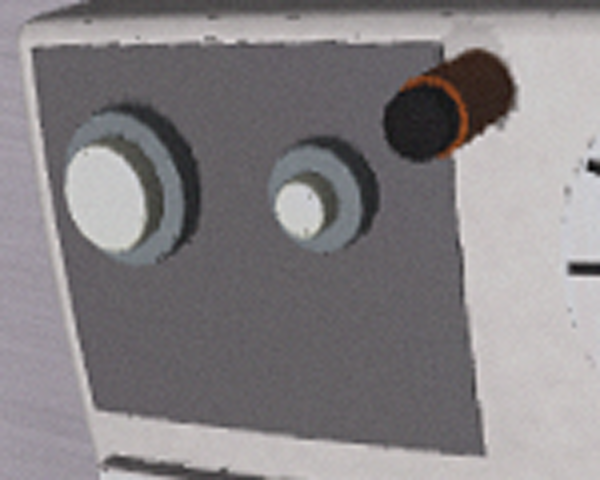

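Run:
```python
from h import *
from scipy.optimize import least_squares
s=dict(np.load('pics/w1.npz'))
z=[(0,481,204),(1,508,310),(4,293,495),(5,190,466),(6,112,394),(7,78,295),(8,99,195)]
# bars: use their inner/outer mean; radius 56
c=lambda x,y:(210+(x+.5)/4.4-.5,160+(y+.5)/4.4-.5)
P=np.array([wcast(c(x,y),.066,s)[:2] for _,x,y in z]); st=np.array([a[0] for a in z])
f=lambda q:(P-(q[:2]+q[3]*np.c_[np.cos(np.radians(120-30*st)+q[2]),np.sin(np.radians(120-30*st)+q[2])])).ravel()
r=least_squares(f,[.5,.13,0,.056]);print(r.x,np.degrees(r.x[2]),abs(r.fun).max())
A=r.x[:2]
t=wcast(c(472,322),.096,s)[:2];print("tip",t-A,np.degrees(np.arctan2(*(t-A)[::-1])))
k=lambda x,y:(80+(x+.5)/4-.5,160+(y+.5)/4-.5)
B=wcast(k(107,198),.087,s);S=wcast(k(300,209),.087,s);print(B,S,np.linalg.norm(B-S))
print("vialtop",wcast(k(420,122),.111,s))
d=np.load('pics/w1.npy');M=optics.camera_info("wrist")['mount']
```

```text
[0.49905514 0.13724708 0.07274083 0.05643447] 4.167742599470914 0.0004288360276764047
tip [-0.01198436  0.04670151] 104.39246098703751
[ 0.49232723 -0.07700511  0.087     ] [ 0.48742772 -0.00303867  0.087     ] 0.07412853040287705
vialtop [0.45103466 0.04797045 0.111     ]
```

```bash
python3 -c "
from h import *
plan([.4648,.1736,.115],94.2)"
```

```text
rows 4 pos [0.439  0.1818 0.2482] ang 95.6 zaxis [-0.004 -0.002 -1.   ] F [-0.27  0.25  0.23] q [23. 11. -1. 78. -0. 17.] t 2.23 w 0.001
[[-2.7, 6.2, 33.3], [-2.6, 6.2, 33.3], [-2.6, 6.3, 33.3], [-2.6, 6.3, 33.3], [0, 0, 0]]
[[0, 0, np.float64(0.006)], [0, 0, np.float64(0.006)], [0, 0, np.float64(0.006)], [0, 0, np.float64(0.006)], [0, 0, 0]]
tiltfix [-0.0037  0.0012  0.    ]
```

Emit:
drive_tool(dp=[[-2.5,6,33],[-2.5,6,33],[-2.5,6.5,33],[-2.5,6.5,33],[0,0,0]], dr=[[-0.004,0.001,0.006],[0,0,0.006],[0,0,0.006],[0,0,0.006],[0,0,0]], fingers=[0,0,0,0,0])

```text
time_s: 2.65
position: [0.4652, 0.1723, 0.1138]
eef_rot: [[-0.068, 0.998, 0.005], [0.998, 0.068, 0.0], [-0.0, 0.005, -1.0]]
wrist_force: [-0.9, -0.0, -0.5]
width: -0.002
```

```bash
python3 -c "
from h import *
plan([.4648,.1736,.083],94.2)
p,d=optics.grab_frame('wrist'); cv2.imwrite('pics/w2.png',p)"
```

```text
rows 1 pos [0.4652 0.1723 0.1138] ang 93.9 zaxis [ 0.005  0.    -1.   ] F [-0.9  -0.02 -0.52] q [ 20.  18. -12.  59.  -0.  16.] t 2.65 w -0.002
[[1.3, -0.4, 30.8], [0, 0, 0], [0, 0, 0], [0, 0, 0], [0, 0, 0]]
[[0, 0, np.float64(-0.005)], [0, 0, 0], [0, 0, 0], [0, 0, 0], [0, 0, 0]]
tiltfix [ 0.0045  0.0001 -0.    ]
```

View pics/w2.png

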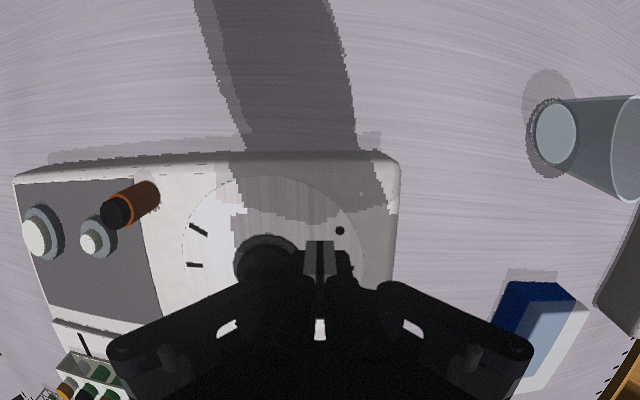

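The fingertip at (320,243) is on the front side of the pointer, clear of it and of the vial at (118,210). I'll descend now.

Emit:
drive_tool(dp=[[0.7,0,15],[0.6,0,15],[0,0,1],[0,0,0],[0,0,0]], dr=[[0.004,0,-0.005],[0,0,0],[0,0,0],[0,0,0],[0,0,0]], fingers=[0,0,0,0,0])

```text
time_s: 3.12
position: [0.4682, 0.1736, 0.0938]
eef_rot: [[-0.069, 0.998, 0.01], [0.998, 0.069, 0.004], [0.003, 0.01, -1.0]]
wrist_force: [0.2, -0.4, -0.1]
width: -0.001
```

```bash
cat >> h.py <<'E'
A=np.array([.4995,.138])
def piv(target_ang,off=18,r=38,N=5,n=None,wmax=.105):
    "rows to orbit tool to bar angle target_ang keeping axis at tool (-r,off)"
    s=robot.sense(); p=s['position'].copy(); R=s['eef_rot']; a=np.arctan2(R[1,0],R[0,0])
    d=A-p[:2]; X=lambda a:np.array([np.cos(a),np.sin(a)]);Y=lambda a:np.array([np.sin(a),-np.cos(a)])
    print("t",round(s['time_s'],2),"p",p.round(4),"ang",np.degrees(a).round(2),"axis in tool",(d@X(a)*1e3).round(1),(d@Y(a)*1e3).round(1),"z",R[:,2].round(3),"F",s['wrist_force'].round(2),"tau",s['wrist_torque'].round(2),"q",s['q'].round(0),"tiltfix",(R.T@np.cross(R[:,2],[0,0,-1])).round(3))
    ta=np.radians(target_ang); k=n or int(np.ceil(abs(ta-a)/wmax)); 
    Tgt=lambda a,f:A+f[0]*X(a)-f[1]*Y(a)
    r0=-(d@X(a))*1e3; o0=(d@Y(a))*1e3
    for i in range(N):
        a2=a+(ta-a)*1/max(k-i,1); f=np.array([r0+(r-r0)*min(1,(i+1)/k),o0+(off-o0)*min(1,(i+1)/k)])/1e3
        q=Tgt(a2,f); v=(q-p[:2])*1e3
        print([round(float(v@X(a)),1),round(float(v@Y(a)),1),0],round(float(a-a2),3)); p[:2]=q;a=a2
E
python3 -c "
from h import *
piv(94.2,off=20)"
```

```text
t 3.12 p [0.4682 0.1736 0.0938] ang 93.96 axis in tool -37.6 28.7 z [ 0.01   0.004 -1.   ] F [ 0.18 -0.43 -0.09] tau [-0.03 -0.01 -0.01] q [ 20.  19. -14.  56.   0.  16.] tiltfix [ 0.01  -0.003  0.   ]
[0.3, 8.6, 0] -0.004
[0.0, 0.0, 0] 0.0
[0.0, 0.0, 0] 0.0
[0.0, 0.0, 0] 0.0
[0.0, 0.0, 0] 0.0
```

Emit:
drive_tool(dp=[[0,0,6],[0,0,5],[0,0,3],[0,0,0],[0,0,0]], dr=[[0.008,-0.003,0],[0.004,0,0],[0,0,0],[0,0,0],[0,0,0]], fingers=[0,0,0,0,0])

```text
time_s: 3.53
position: [0.4716, 0.1748, 0.0843]
eef_rot: [[-0.069, 0.998, 0.006], [0.998, 0.069, 0.003], [0.002, 0.006, -1.0]]
wrist_force: [-0.3, 1.0, -0.2]
width: 0.001
```

```bash
python3 -c "
from h import *
piv(94.2,off=20)"
```

```text
t 3.53 p [0.4716 0.1748 0.0843] ang 93.95 axis in tool -38.6 25.3 z [ 0.006  0.003 -1.   ] F [-0.32  0.96 -0.17] tau [-0.02  0.01  0.01] q [ 20.  20. -14.  55.   0.  16.] tiltfix [ 0.006 -0.002  0.   ]
[-0.7, 5.2, 0] -0.004
[0.0, 0.0, 0] 0.0
[0.0, 0.0, 0] 0.0
[0.0, 0.0, 0] 0.0
[0.0, 0.0, 0] 0.0
```

Emit:
drive_tool(dp=[[0,3,0.7],[0,2.5,0.7],[0,2,0],[0,0,0],[0,0,0]], dr=[[0.006,-0.002,-0.004],[0,0,0],[0,0,0],[0,0,0],[0,0,0]], fingers=[0,0,0,0,0])

```text
time_s: 3.95
position: [0.4799, 0.1755, 0.0826]
eef_rot: [[-0.073, 0.997, -0.001], [0.997, 0.073, 0.0], [0.0, -0.001, -1.0]]
wrist_force: [-0.1, 0.5, -0.2]
width: 0.001
```

```bash
python3 -c "
from h import *
piv(94.2-22)"
```

```text
t 3.95 p [0.4799 0.1755 0.0826] ang 94.21 axis in tool -38.8 16.8 z [-0.001  0.    -1.   ] F [-0.06  0.5  -0.22] tau [ 0.06  0.03 -0.01] q [ 20.  22. -12.  56.   0.  16.] tiltfix [-0.001 -0.     0.   ]
[1.3, 3.5, 0] 0.096
[1.3, 3.5, 0] 0.096
[1.3, 3.4, 0] 0.096
[1.4, 3.4, 0] 0.096
[0.0, 0.0, 0] 0.0
```

Emit:
drive_tool(dp=[[0,1.5,0],[0,1.5,0],[0,1,0],[0,0,0],[0,0,0]], dr=[[0,0,0],[0,0,0],[0,0,0],[0,0,0],[0,0,0]], fingers=[0,0,0,0,0])

```text
time_s: 4.37
position: [0.4825, 0.1759, 0.0824]
eef_rot: [[-0.074, 0.997, -0.005], [0.997, 0.074, 0.0], [0.001, -0.005, -1.0]]
wrist_force: [-1.3, 0.7, 1.4]
width: -0.005
```

```bash
python3 -c "
from h import *
piv(94.2-22)
p,d=optics.grab_frame('wrist'); cv2.imwrite('pics/w3.png',cv2.resize(p[160:320,200:420],None,fx=3.6,fy=3.6))
p,d=optics.grab_frame('side'); cv2.imwrite('pics/s3.png',cv2.resize(p[120:240,230:390],None,fx=5,fy=5))"
```

```text
t 4.37 p [0.4825 0.1759 0.0824] ang 94.23 axis in tool -39.1 14.2 z [-0.005  0.    -1.   ] F [-1.35  0.75  1.44] tau [ 0.05  0.3  -0.02] q [ 20.  22. -12.  57.   0.  16.] tiltfix [-0.005 -0.001 -0.   ]
[1.0, 2.8, 0] 0.096
[1.1, 2.8, 0] 0.096
[1.2, 2.8, 0] 0.096
[1.3, 2.8, 0] 0.096
[0.0, 0.0, 0] 0.0
```

View pics/w3.png

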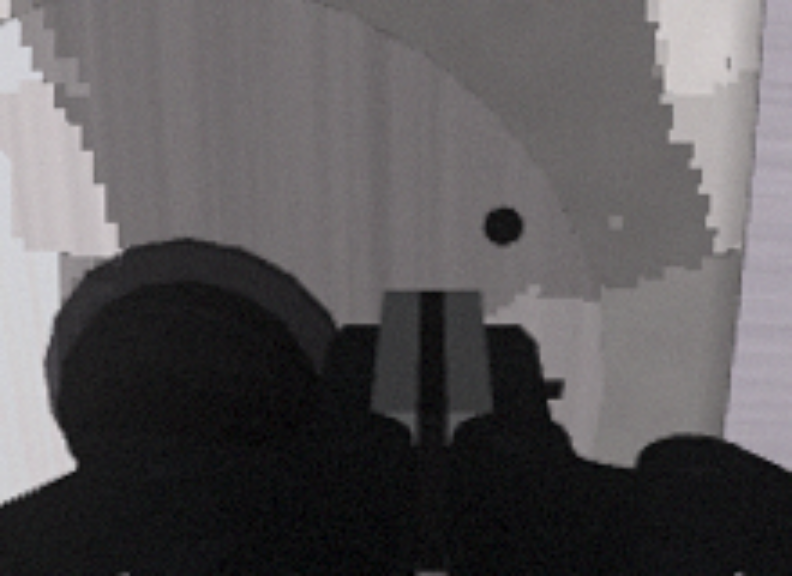

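View pics/s3.png

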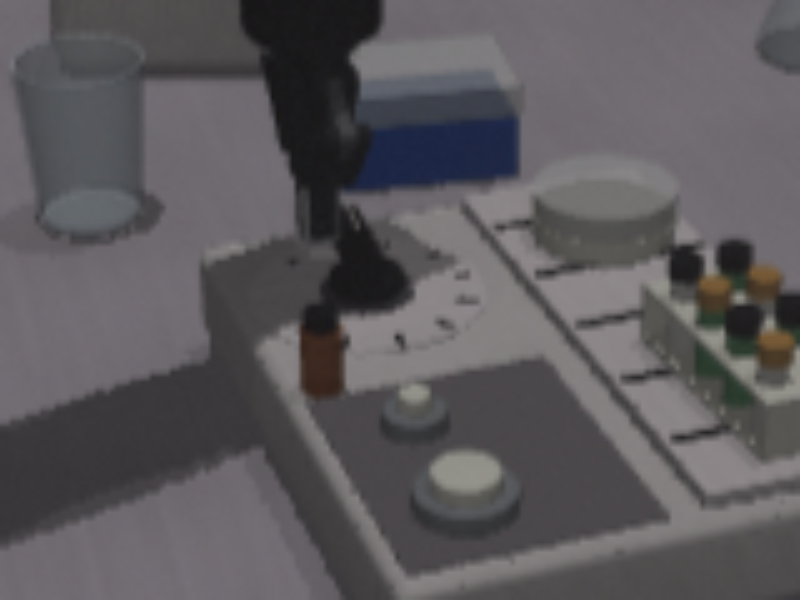

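The fingertip now touches the bar (−1.3 N in x), so the contact offset is about 14 mm. The wrist image shows the fingertip at (430,290) right behind the bar. I'll start orbiting.

Emit:
drive_tool(dp=[[1,3.5,0],[1,3.5,0],[1,3.5,0],[1,3.5,0],[0,0,0]], dr=[[-0.005,0,0.096],[0,0,0.096],[0,0,0.096],[0,0,0.096],[0,0,0]], fingers=[0,0,0,0,0])

```text
time_s: 4.88
position: [0.4965, 0.1798, 0.0824]
eef_rot: [[0.321, 0.947, 0.0], [0.947, -0.321, 0.002], [0.002, -0.001, -1.0]]
wrist_force: [0.6, 0.5, -0.9]
width: 0.007
```

```bash
python3 -c "
from h import *
piv(64.2-22,off=14)
p,d=optics.grab_frame('side'); cv2.imwrite('pics/s4.png',cv2.resize(p[120:240,230:390],None,fx=5,fy=5))"
```

```text
t 4.88 p [0.4965 0.1798 0.0824] ang 71.27 axis in tool -38.6 16.3 z [ 0.     0.002 -1.   ] F [ 0.63  0.53 -0.89] tau [-0.01 -0.01  0.03] q [ 20.  23. -10.  57.   0.  39.] tiltfix [-0.001 -0.002  0.   ]
[1.3, 4.4, 0] 0.101
[1.2, 4.4, 0] 0.101
[1.2, 4.4, 0] 0.101
[1.1, 4.4, 0] 0.101
[1.1, 4.4, 0] 0.101
```

View pics/s4.png

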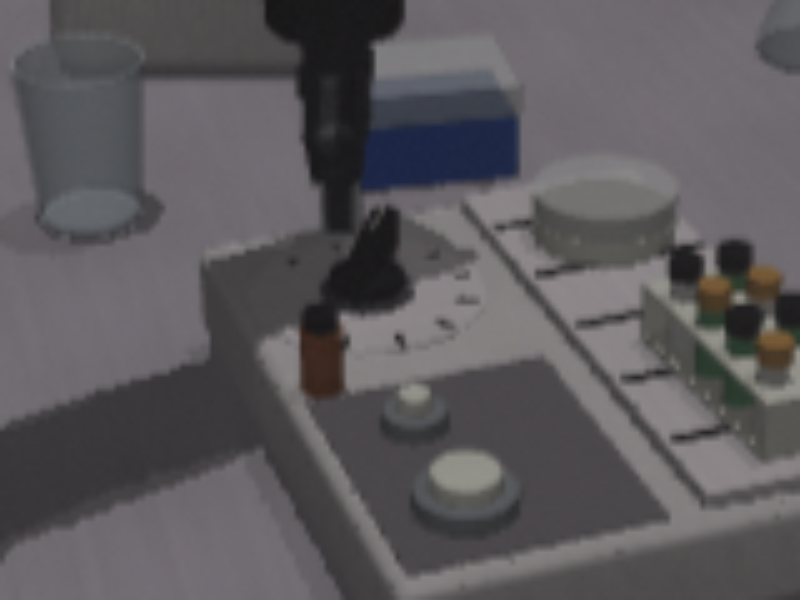

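The side view shows the pointer at (383,212) has clicked on to step 2, with a gap to the finger. On to the next click.

Emit:
drive_tool(dp=[[1.2,4.7,0],[1.2,4.7,0],[1.2,4.7,0],[1.1,4.7,0],[1.1,4.7,0]], dr=[[0,-0.001,0.101],[0,0,0.101],[0,0,0.101],[0,0,0.101],[0,0,0.101]], fingers=[0,0,0,0,0])

```text
time_s: 5.35
position: [0.5174, 0.1744, 0.0822]
eef_rot: [[0.741, 0.672, -0.003], [0.672, -0.741, 0.004], [0.0, -0.005, -1.0]]
wrist_force: [0.2, -0.0, 0.7]
width: -0.003
```

```bash
python3 -c "
from h import *
piv(34.2-22,off=14)
p,d=optics.grab_frame('side'); cv2.imwrite('pics/s5.png',cv2.resize(p[120:240,230:390],None,fx=5,fy=5))"
```

```text
t 5.35 p [0.5174 0.1744 0.0822] ang 42.19 axis in tool -37.7 14.9 z [-0.003  0.004 -1.   ] F [ 0.16 -0.01  0.71] tau [-0.04 -0.09 -0.06] q [18. 25. -7. 58.  0. 66.] tiltfix [-0.005 -0.     0.   ]
[1.4, 4.2, 0] 0.105
[1.4, 4.2, 0] 0.105
[1.4, 4.2, 0] 0.105
[1.3, 4.2, 0] 0.105
[1.3, 4.2, 0] 0.105
```

View pics/s5.png

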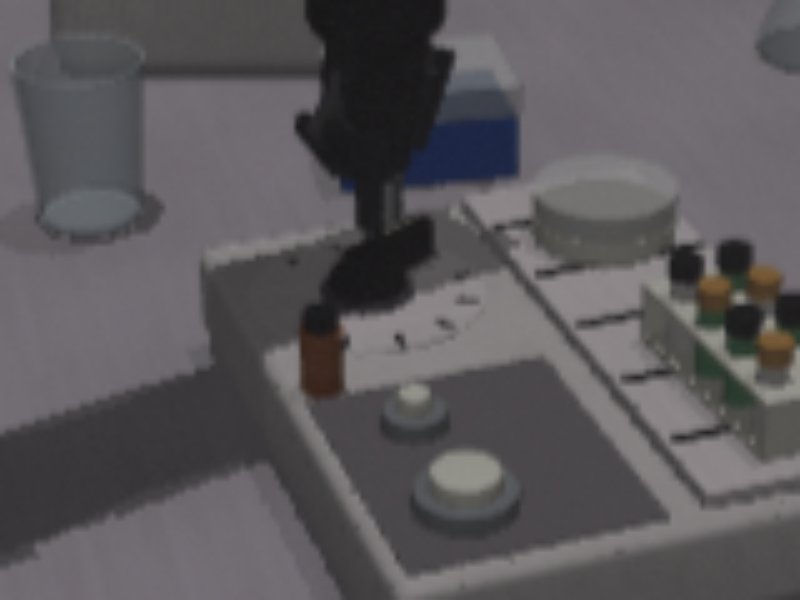

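The pointer tip is at (432,228), which is step 3. Next click.

Emit:
drive_tool(dp=[[1.3,4.4,0],[1.3,4.4,0],[1.3,4.4,0],[1.3,4.4,0],[1.3,4.4,0]], dr=[[-0.005,0,0.105],[0,0,0.105],[0,0,0.105],[0,0,0.105],[0,0,0.105]], fingers=[0,0,0,0,0])

```text
time_s: 5.82
position: [0.5333, 0.1599, 0.0821]
eef_rot: [[0.978, 0.207, -0.001], [0.207, -0.978, 0.004], [-0.001, -0.004, -1.0]]
wrist_force: [-0.4, 0.1, -0.8]
width: -0.002
```

```bash
python3 -c "
from h import *
piv(4.2-22,off=14)
p,d=optics.grab_frame('side'); cv2.imwrite('pics/s6.png',cv2.resize(p[120:240,230:390],None,fx=5,fy=5))"
```

```text
t 5.82 p [0.5333 0.1599 0.0821] ang 11.93 axis in tool -37.6 14.4 z [-0.001  0.004 -1.   ] F [-0.45  0.06 -0.79] tau [ 0.01  0.04 -0.06] q [17. 26. -5. 59.  0. 95.] tiltfix [-0.004  0.001  0.   ]
[1.4, 4.1, 0] 0.104
[1.4, 4.1, 0] 0.104
[1.4, 4.1, 0] 0.104
[1.3, 4.1, 0] 0.104
[1.3, 4.1, 0] 0.104
```

View pics/s6.png

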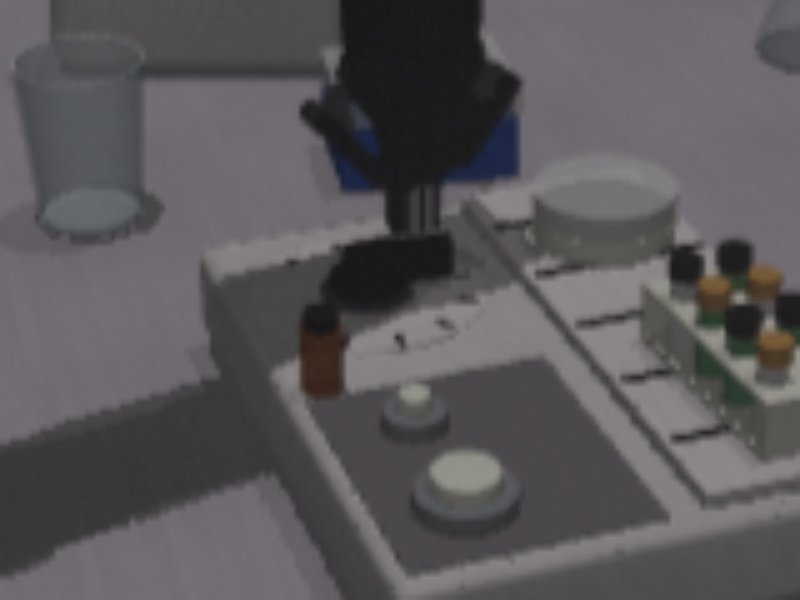

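Step 4, with the tip at (450,250). Next click.

Emit:
drive_tool(dp=[[1.3,4.3,0],[1.3,4.3,0],[1.3,4.3,0],[1.3,4.3,0],[1.3,4.3,0]], dr=[[-0.004,0.001,0.104],[0,0,0.104],[0,0,0.104],[0,0,0.104],[0,0,0.104]], fingers=[0,0,0,0,0])

```text
time_s: 6.28
position: [0.5392, 0.1402, 0.082]
eef_rot: [[0.953, -0.303, 0.0], [-0.303, -0.953, 0.004], [-0.001, -0.004, -1.0]]
wrist_force: [1.2, -0.5, 0.0]
width: -0.001
```

```bash
python3 -c "
from h import *
piv(-25.8-21,off=14)
p,d=optics.grab_frame('side'); cv2.imwrite('pics/s7.png',cv2.resize(p[120:240,230:390],None,fx=5,fy=5))"
```

```text
t 6.28 p [0.5392 0.1402 0.082 ] ang -17.63 axis in tool -37.1 14.1 z [ 0.     0.004 -1.   ] F [ 1.2  -0.47  0.02] tau [0.01 0.01 0.02] q [ 14.  26.  -5.  59.   0. 122.] tiltfix [-0.004  0.001 -0.   ]
[1.4, 3.9, 0] 0.102
[1.4, 3.9, 0] 0.102
[1.4, 3.9, 0] 0.102
[1.4, 3.9, 0] 0.102
[1.4, 4.0, 0] 0.102
```

View pics/s7.png

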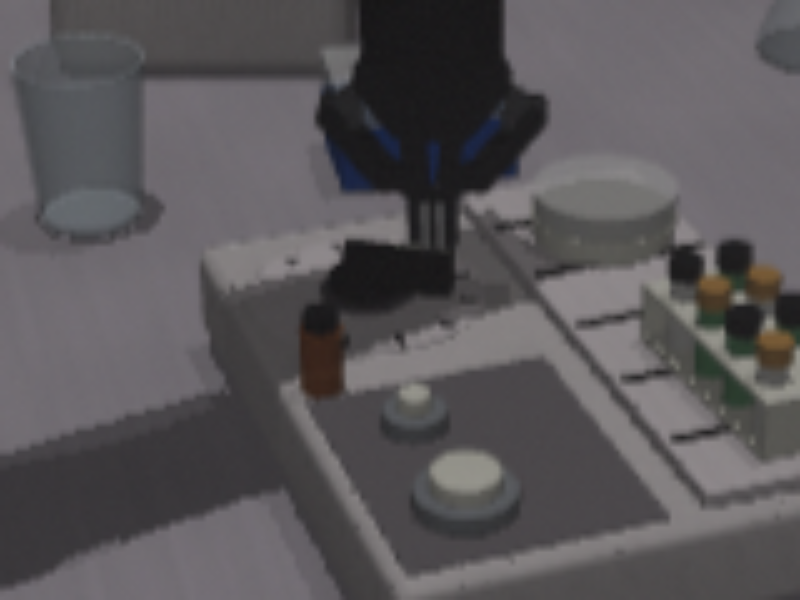

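```bash
python3 -c "
from h import *
for st in range(1,8):
    a=np.radians(124.2-30*st); u=proj('side',[A[0]+.048*np.cos(a),A[1]+.048*np.sin(a),.095]); print(st,round((u[0]-230)*5),round((u[1]-120)*5))"
```

```text
1 335 205
2 378 204
3 418 212
4 444 229
5 448 250
6 428 270
7 390 283
```

The tip position fits the step 5 prediction. I'll make the last click, stopping about 9° short of step 6.

Emit:
drive_tool(dp=[[1.4,4,0],[1.4,4,0],[1.4,4,0],[1.4,4,0],[1.4,4,0]], dr=[[-0.004,0.001,0.102],[0,0,0.102],[0,0,0.102],[0,0,0.102],[0,0,0.102]], fingers=[0,0,0,0,0])

```text
time_s: 6.75
position: [0.5354, 0.1216, 0.082]
eef_rot: [[0.691, -0.723, 0.001], [-0.723, -0.691, 0.005], [-0.003, -0.004, -1.0]]
wrist_force: [0.5, -0.2, 1.0]
width: 0.003
```

```bash
python3 -c "
from h import *
piv(-47,off=14)
p,d=optics.grab_frame('side'); cv2.imwrite('pics/s8.png',cv2.resize(p[120:240,230:390],None,fx=5,fy=5))"
```

```text
t 6.75 p [0.5354 0.1216 0.082 ] ang -46.27 axis in tool -36.7 14.6 z [ 0.001  0.005 -1.   ] F [ 0.45 -0.19  1.02] tau [-0.05  0.   -0.03] q [ 13.  25.  -6.  58.   0. 149.] tiltfix [-0.004  0.003 -0.   ]
[1.5, 1.1, 0] 0.013
[0.0, 0.0, 0] 0.0
[0.0, 0.0, 0] 0.0
[0.0, 0.0, 0] 0.0
[0.0, 0.0, 0] 0.0
```

View pics/s8.png

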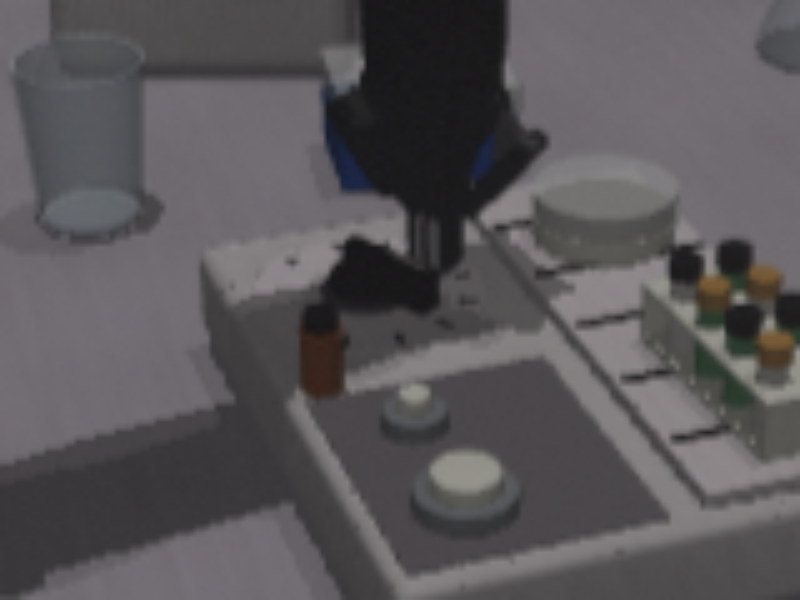

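The tip at (437,285) fits the step 6 prediction of (432,278). I'll back off from the bar and then rise.

Emit:
drive_tool(dp=[[0,-4,0],[0,-4,0],[0,-4,-3],[0,0,-20],[0,0,-30]], dr=[[-0.004,0.003,0],[0,0,0],[0,0,0],[0,0,0],[0,0,0]], fingers=[0,0,0,0,0])

```text
time_s: 7.22
position: [0.5399, 0.1303, 0.1299]
eef_rot: [[0.705, -0.709, -0.013], [-0.709, -0.705, -0.004], [-0.006, 0.012, -1.0]]
wrist_force: [-0.0, -0.6, -0.5]
width: 0.003
```

Emit:
drive_tool(dp=[[0,0,-30],[0,0,-30],[0,0,-30],[0,0,0],[0,0,0]], dr=[[0,0,-0.1],[0,0,-0.1],[0,0,-0.1],[0,0,0],[0,0,0]], fingers=[0,0,0,0,0])

```text
time_s: 7.63
position: [0.5448, 0.1346, 0.2306]
eef_rot: [[0.898, -0.439, -0.004], [-0.439, -0.898, -0.001], [-0.003, 0.003, -1.0]]
wrist_force: [0.2, -0.2, -0.7]
width: -0.001
```

```bash
python3 -c "
from h import *
plan([.493,-.0765,.2],-5)
s=robot.sense();np.savez('pics/w9.npz',**{k:s[k] for k in('position','eef_rot')})
p,d=optics.grab_frame('wrist'); cv2.imwrite('pics/w9.png',p)
p,d=optics.grab_frame('side'); cv2.imwrite('pics/s9.png',cv2.resize(p[120:240,230:390],None,fx=5,fy=5))"
```

```text
rows 7 pos [0.5448 0.1346 0.2306] ang -26.06 zaxis [-0.004 -0.001 -1.   ] F [ 0.17 -0.19 -0.66] q [ 14.  21.  10.  79.  -0. 130.] t 7.63 w -0.001
[[6.6, 30.3, 4.4], [5.0, 30.6, 4.4], [3.4, 30.9, 4.4], [1.8, 31.0, 4.4], [0.1, 31.0, 4.4]]
[[0, 0, np.float64(-0.053)], [0, 0, np.float64(-0.053)], [0, 0, np.float64(-0.053)], [0, 0, np.float64(-0.053)], [0, 0, np.float64(-0.053)]]
tiltfix [ 0.0029  0.0026 -0.    ]
```

View pics/w9.png

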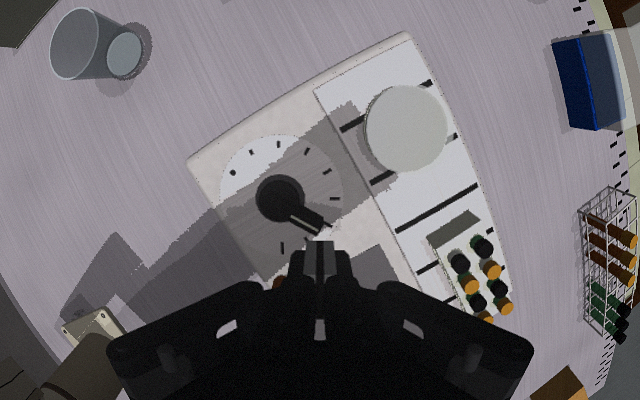

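View pics/s9.png

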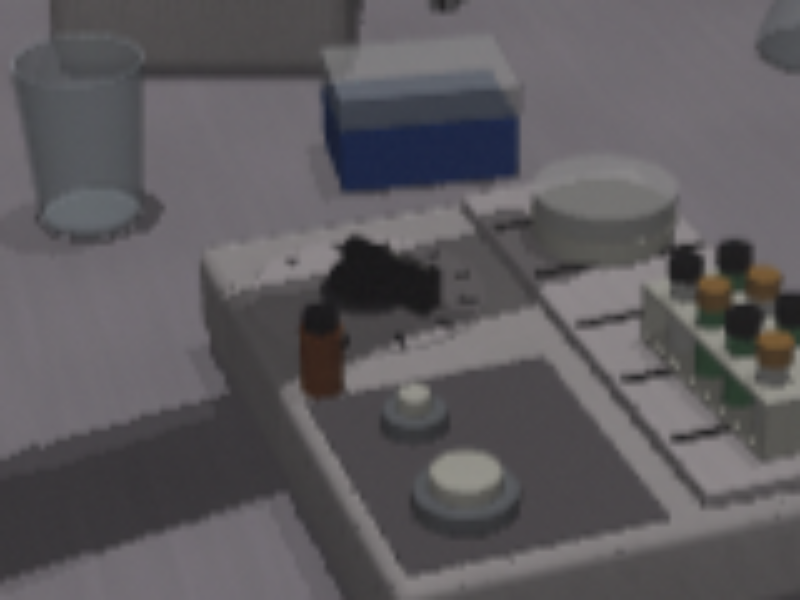

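The wrist view shows the hub at (280,199) and marks 0 to 5 from (233,173) round to (334,198). The pointer lies over the next mark, which is step 6, and mark 8 is at (282,247). The speed is set, so I'll go to the start key.

Emit:
drive_tool(dp=[[6.5,30.5,4],[5,30.5,4],[3.5,31,4],[2,31,4],[0,31,4]], dr=[[0.003,0.003,-0.053],[0,0,-0.053],[0,0,-0.053],[0,0,-0.053],[0,0,-0.053]], fingers=[0,0,0,0,0])

```text
time_s: 8.15
position: [0.5064, -0.0146, 0.2021]
eef_rot: [[0.987, -0.163, -0.009], [-0.163, -0.987, 0.002], [-0.009, -0.0, -1.0]]
wrist_force: [0.4, -0.1, 0.1]
width: 0.001
```

```bash
python3 -c "
from h import *
plan([.493,-.0765,.2],-5)"
```

```text
rows 2 pos [ 0.5064 -0.0146  0.2021] ang -9.36 zaxis [-0.009  0.002 -1.   ] F [ 0.39 -0.08  0.07] q [-2. 16. -1. 73.  0. 98.] t 8.15 w 0.001
[[-1.6, 31.7, 1.1], [-2.8, 31.6, 1.1], [0, 0, 0], [0, 0, 0], [0, 0, 0]]
[[0, 0, np.float64(-0.038)], [0, 0, np.float64(-0.038)], [0, 0, 0], [0, 0, 0], [0, 0, 0]]
tiltfix [-0.0001  0.0089  0.    ]
```

Emit:
drive_tool(dp=[[-1.5,26,1],[-2.5,25,1],[0,5,0],[0,0,0],[0,0,0]], dr=[[0,0.009,-0.038],[0,0,-0.038],[0,0,0],[0,0,0],[0,0,0]], fingers=[0,0,0,0,0])

```text
time_s: 8.57
position: [0.4868, -0.0761, 0.1912]
eef_rot: [[0.996, -0.089, -0.017], [-0.089, -0.996, 0.001], [-0.017, 0.0, -1.0]]
wrist_force: [0.1, 1.0, -0.4]
width: -0.0
```

```bash
python3 -c "
from h import *
plan([.493,-.0765,.12],-5)
s=robot.sense();np.savez('pics/w10.npz',**{k:s[k] for k in('position','eef_rot')})
p,d=optics.grab_frame('wrist'); cv2.imwrite('pics/w10.png',p)"
```

```text
rows 2 pos [ 0.4868 -0.0761  0.1912] ang -5.1 zaxis [-0.017  0.001 -1.   ] F [ 0.11  1.04 -0.38] q [-9. 15. -4. 72. -0. 86.] t 8.57 w -0.0
[[3.1, -0.1, 35.6], [3.1, -0.1, 35.6], [0, 0, 0], [0, 0, 0], [0, 0, 0]]
[[0, 0, np.float64(-0.001)], [0, 0, np.float64(-0.001)], [0, 0, 0], [0, 0, 0], [0, 0, 0]]
tiltfix [0.0004 0.0174 0.    ]
```

View pics/w10.png

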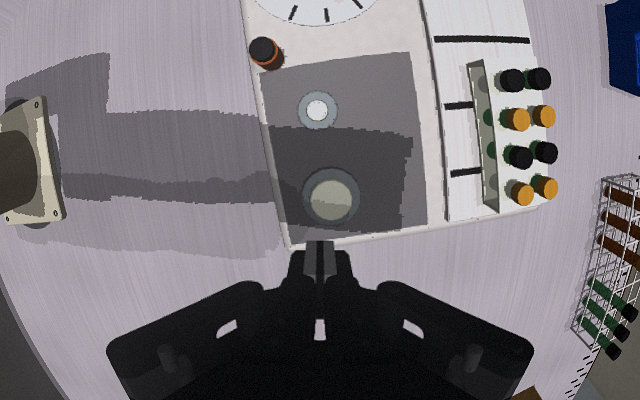

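```bash
python3 -c "
from h import *
s=dict(np.load('pics/w10.npz'))
print(wcast((331,200),.087,s),wcast((317,110.5),.087,s))"
```

```text
[ 0.49315715 -0.07814856  0.087     ] [ 0.48821218 -0.00422764  0.087     ]
```

The large key at (331,200) casts to (0.493, −0.078), which agrees with the earlier measurement; the small key is at (317,110), 74 mm away. I'll descend over the large one.

Emit:
drive_tool(dp=[[3,0.8,30],[2.5,0,30],[0,0,15],[0,0,0],[0,0,0]], dr=[[0,0.017,0],[0,0,0],[0,0,0],[0,0,0],[0,0,0]], fingers=[0,0,0,0,0])

```text
time_s: 9.03
position: [0.4953, -0.0711, 0.1143]
eef_rot: [[0.997, -0.08, 0.004], [-0.08, -0.997, 0.001], [0.004, -0.001, -1.0]]
wrist_force: [-0.2, 0.2, 0.7]
width: -0.005
```

```bash
python3 -c "
from h import *
plan([.493,-.0775,.09],-5)"
```

```text
rows 1 pos [ 0.4953 -0.0711  0.1143] ang -4.6 zaxis [ 0.004  0.001 -1.   ] F [-0.15  0.18  0.68] q [ -8.  18. -12.  60.   0.  86.] t 9.03 w -0.005
[[-1.8, 6.5, 24.3], [0, 0, 0], [0, 0, 0], [0, 0, 0], [0, 0, 0]]
[[0, 0, np.float64(0.007)], [0, 0, 0], [0, 0, 0], [0, 0, 0], [0, 0, 0]]
tiltfix [-0.0012 -0.0041  0.    ]
```

Emit:
drive_tool(dp=[[-1.8,6.5,7],[0,0,7],[0,0,3],[0,0,0],[0,0,0]], dr=[[-0.001,-0.004,0.007],[0,0,0],[0,0,0],[0,0,0],[0,0,0]], fingers=[0,0,0,0,0])

```text
time_s: 9.45
position: [0.4959, -0.0764, 0.099]
eef_rot: [[0.996, -0.084, 0.005], [-0.084, -0.996, -0.0], [0.005, -0.0, -1.0]]
wrist_force: [0.8, 0.1, 0.6]
width: -0.005
```

```bash
python3 -c "
from h import *
plan([.493,-.0775,.09],-5)"
```

```text
rows 1 pos [ 0.4959 -0.0764  0.099 ] ang -4.84 zaxis [ 0.005 -0.    -1.   ] F [0.82 0.1  0.58] q [ -9.  19. -13.  57.   0.  86.] t 9.45 w -0.005
[[-2.8, 1.3, 9.0], [0, 0, 0], [0, 0, 0], [0, 0, 0], [0, 0, 0]]
[[0, 0, np.float64(0.003)], [0, 0, 0], [0, 0, 0], [0, 0, 0], [0, 0, 0]]
tiltfix [-0.0001 -0.0051  0.    ]
```

Emit:
drive_tool(dp=[[-3,1,4],[0,0,4],[0,0,4],[0,0,1],[0,0,0]], dr=[[0,-0.005,0],[0,0,0],[0,0,0],[0,0,0],[0,0,0]], fingers=[0,0,0,0,0])

```text
time_s: 9.87
position: [0.4939, -0.0777, 0.0865]
eef_rot: [[0.996, -0.085, 0.004], [-0.085, -0.996, -0.0], [0.004, -0.0, -1.0]]
wrist_force: [0.2, 0.7, 1.5]
width: -0.005
```

```bash
python3 -c "
from h import *
plan([.493,-.0775,.081],-5)"
```

```text
rows 1 pos [ 0.4939 -0.0777  0.0865] ang -4.88 zaxis [ 0.004 -0.    -1.   ] F [0.16 0.71 1.53] q [ -9.  20. -14.  56.   0.  86.] t 9.87 w -0.005
[[-0.9, -0.1, 5.5], [0, 0, 0], [0, 0, 0], [0, 0, 0], [0, 0, 0]]
[[0, 0, np.float64(0.002)], [0, 0, 0], [0, 0, 0], [0, 0, 0], [0, 0, 0]]
tiltfix [-0.0001 -0.0036 -0.    ]
```

The fingertip is touching the key (z = 86.5 mm, 1.5 N). Pressing down now.

Emit:
drive_tool(dp=[[0,0,3],[0,0,3],[0,0,3],[0,0,3],[0,0,2]], dr=[[0,-0.003,0],[0,0,0],[0,0,0],[0,0,0],[0,0,0]], fingers=[0,0,0,0,0])

```text
time_s: 10.28
position: [0.4941, -0.0777, 0.081]
eef_rot: [[0.996, -0.085, 0.005], [-0.085, -0.996, -0.001], [0.005, 0.0, -1.0]]
wrist_force: [-3.6, 0.5, 10.1]
width: 0.001
```

10 N at z = 81.0 mm means the key is at its stop. I'll push a little more to be sure, then release.

Emit:
drive_tool(dp=[[0,0,3],[0,0,3],[0,0,3],[0,0,3],[0,0,3]], dr=[[0,0,0],[0,0,0],[0,0,0],[0,0,0],[0,0,0]], fingers=[0,0,0,0,0])

```text
time_s: 10.7
position: [0.4942, -0.0777, 0.0807]
eef_rot: [[0.996, -0.085, 0.013], [-0.085, -0.996, -0.002], [0.013, 0.001, -1.0]]
wrist_force: [-8.8, 0.7, 23.7]
width: -0.004
```

Emit:
drive_tool(dp=[[0,0,-10],[0,0,-15],[0,0,-30],[0,0,-35],[0,0,-35]], dr=[[0,0,0],[0,0,0],[0,0,0],[0,0,0],[0,0,0]], fingers=[0,0,0,0,0])

```text
time_s: 11.12
position: [0.4874, -0.0767, 0.203]
eef_rot: [[0.996, -0.085, -0.001], [-0.085, -0.996, -0.0], [-0.001, 0.0, -1.0]]
wrist_force: [1.0, 0.2, 0.3]
width: -0.004
```

Emit:
drive_tool(dp=[[-20,0,-15],[-30,0,0],[-30,0,0],[0,0,0],[0,0,0]], dr=[[0,0,0],[0,0,0],[0,0,0],[0,0,0],[0,0,0]], fingers=[0,0,0,0,0])

```text
time_s: 11.53
position: [0.4114, -0.0707, 0.2261]
eef_rot: [[0.996, -0.085, 0.018], [-0.085, -0.996, -0.004], [0.019, 0.002, -1.0]]
wrist_force: [0.4, -0.4, 0.5]
width: -0.001
```

```bash
python3 -c "
from h import *
print(robot.sense()['position'],robot.sense()['wrist_force'])
p,d=optics.grab_frame('side'); cv2.imwrite('pics/s12.png',cv2.resize(p[120:240,230:390],None,fx=5,fy=5))
p,d=optics.grab_frame('top'); cv2.imwrite('pics/t12.png',cv2.resize(p[120:250,150:370],None,fx=3.6,fy=3.6))"
```

```text
[ 0.41138871 -0.07069057  0.22614688] [ 0.43570252 -0.41793733  0.53056564]
```

View pics/s12.png

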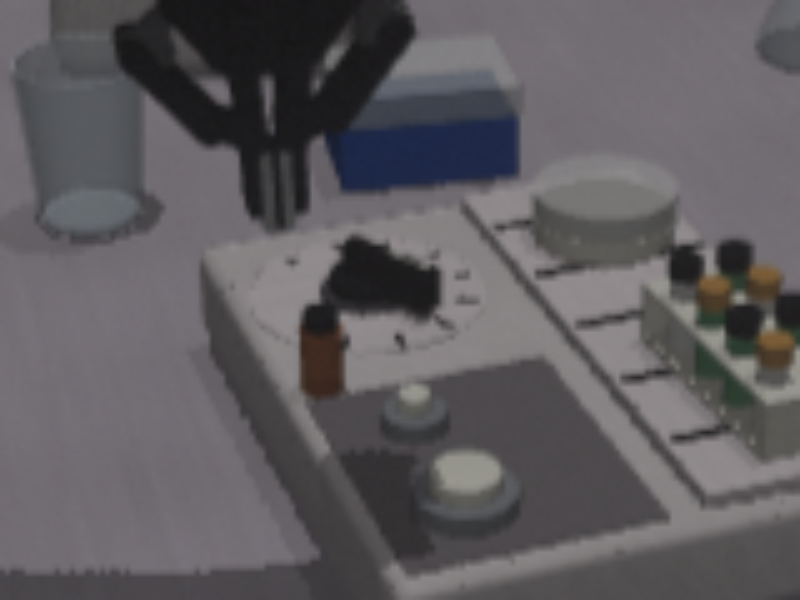

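View pics/t12.png

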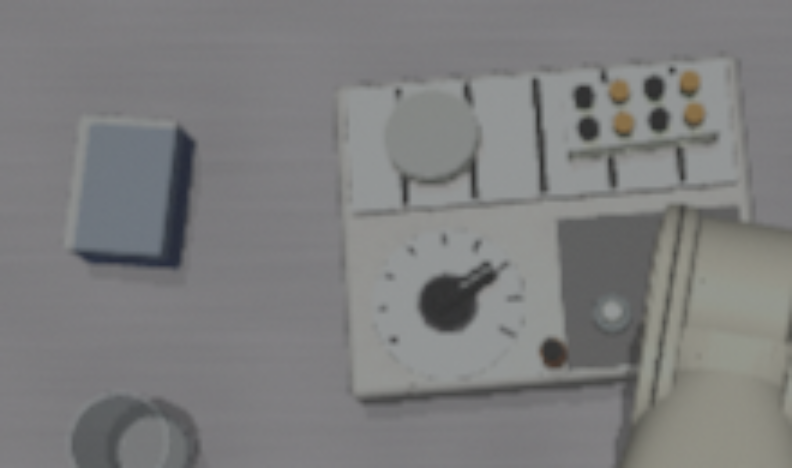

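The top view shows the pointer at (490,270) aimed exactly at the step 6 bar at (503,265), with 7 and 8 beyond it. The side view shows the start key back up at (465,475), and the stop key and vial unmoved. Handing in.

```bash
python3 -c "
from plant import ticket
print(ticket.finish_job())"
```

```text
the job is handed in; nothing more can be done
None
```

The speed dial now rests at step 6, and the start key was pressed fully down once and let back up. I handed the job in at about 11.6 s of robot time; `finish_job()` gave no verdict.

- **Dial:** it started at step 1. I pushed the pointer one click at a time with the closed fingertips, checking a side view after each click, then backed off. The last top view shows the pointer on the step 6 bar, with 7 and 8 beyond it.
- **Start key:** I pressed the larger key until it stopped at z = 81 mm, which is its full 6 mm of travel. The push peaked at about 24 N on the fingertip, more than the 5 N needed because I pushed a little past the stop to be sure. The last side view shows the key up again. In the last top view the arm covers it.
- **Everything else:** the stop key was not touched. The vial, rack, dishes, beaker and tip box stand where they were. The last pictures did not cover the pipette and bottle, but the arm never came near them at low height. The robot was clear of everything when I handed in.
- **Disagreement:** the side camera put the keys 6–7 mm away in y from where the top camera did. The wrist camera agreed with the top camera to within 2 mm, so I used those two.

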